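# Re-rack dismantled valve parts in reverse order

## Task

A mixing valve has been taken apart and its four parts stand in the blue rack in the order in which they came off, beginning at the rack's yellow end. For putting it back together, move all four into the grey rack in the reverse order: the part farthest from the blue rack's yellow end goes into the bay next to the grey rack's yellow end, and so on, one part upright on the floor of each bay. Do not knock any part over.

Things in the scene. Friction and masses are not known exactly. Their poses are not given: they have to be found in the camera images.
- blue_rack: Fixed blue rack, 80 mm wide (x), y -138 to +154, one part per bay at the start, each on a coloured pad. Yellow block (18 thick, 30 high) at its +y end. Origin: underside, middle of the bays. 4 bays centred on x 0, y +102 (bay 1, by the yellow end), +34, -34, -102 mm; bay floor 6 mm up, 64 (y) x 72 (x) inside. Tops above underside: 4 mm dividers 16, 4 mm lips on both long sides 14 mm.
- grey_rack: Fixed grey rack, 80 mm wide (x), y -138 to +154, empty at the start; the parts go here. Yellow block (18 thick, 30 high) at its +y end. Origin: underside, middle of the bays. 4 bays centred on x 0, y +102 (bay 1, by the yellow end), +34, -34, -102 mm; bay floor 6 mm up, 64 (y) x 72 (x) inside. Tops above underside: 4 mm dividers 16, 4 mm lips on both long sides 14 mm.
- handwheel: Red ribbed plastic handwheel, 68 mm high: round foot 40 mm across and 12 mm high, barrel above it 34 to 37 mm across with small ribs, white dot on top. About 0.1 kg. Origin: centre of its underside; z is up its axis. Stands loose and upright; turned at random about z. Grip it anywhere round the barrel, for instance 45 mm above the underside.
- bonnet: Brass valve bonnet, 80 mm high: hexagonal-looking foot 40 mm across and 18 mm high, round barrel 28 to 29 mm across from 18 to 68 mm, then a 7 mm steel spindle. About 0.25 kg. Origin: centre of its underside; z is up its axis. Stands loose and upright; turned at random about z. Grip it anywhere round the barrel, for instance 45 mm above the underside.
- cartridge: Blue plastic valve cartridge with black sealing rings, 70 mm high: round foot 40 mm across and 14 mm high, barrel 30 to 31 mm across above it, brass dot on top. About 0.12 kg. Origin: centre of its underside; z is up its axis. Stands loose and upright; turned at random about z. Grip it anywhere round the barrel, for instance 45 mm above the underside.
- strainer: Steel strainer, 65 mm high: black round foot 40 mm across and 15 mm high, steel barrel 33 to 34 mm across above it. About 0.18 kg. Origin: centre of its underside; z is up its axis. Stands loose and upright; turned at random about z. Grip it anywhere round the barrel, for instance 45 mm above the underside.
- handwheel_pad: Flat green pad, 66 x 58 x 3 mm, fixed in one bay of the blue rack; the handwheel stands on it at the start. Origin: centre of its underside, on the bay floor (its top is 9 mm above the rack's underside). It stays there, and so marks the bay the handwheel came from.
- bonnet_pad: Flat white pad, 66 x 58 x 3 mm, fixed in one bay of the blue rack; the bonnet stands on it at the start. Origin: centre of its underside, on the bay floor (its top is 9 mm above the rack's underside). It stays there, and so marks the bay the bonnet came from.
- cartridge_pad: Flat orange pad, 66 x 58 x 3 mm, fixed in one bay of the blue rack; the cartridge stands on it at the start. Origin: centre of its underside, on the bay floor (its top is 9 mm above the rack's underside). It stays there, and so marks the bay the cartridge came from.
- strainer_pad: Flat black pad, 66 x 58 x 3 mm, fixed in one bay of the blue rack; the strainer stands on it at the start. Origin: centre of its underside, on the bay floor (its top is 9 mm above the rack's underside). It stays there, and so marks the bay the strainer came from.
Things that resemble listed ones, but are neither listed nor needed, are in the scene too. What is shaped like the strainer but green or turquoise is not meant.

How it is judged:
At the end, for the whole second after the job is handed in: All four parts at rest and upright (0.12 rad) on the grey rack's bay floors (within 4 mm), one per bay, in reverse order from the yellow ends (blue bay 1 to grey 4, 2 to 3, 3 to 2, 4 to 1), within 16 mm of the bay centre along the row and 18 mm across: any foot inside its bay (((y of handwheel_pad in the frame of blue_rack between 0.072 and 0.132 m and y of handwheel in the frame of grey_rack between -0.118 and -0.086 m) or (y of handwheel_pad in the frame of blue_rack between 0.004 and 0.064 m and y of handwheel in the frame of grey_rack between -0.05 and -0.018 m) or (y of handwheel_pad in the frame of blue_rack between -0.064 and -0.004 m and y of handwheel in the frame of grey_rack between 0.018 and 0.05 m) or (y of handwheel_pad in the frame of blue_rack between -0.132 and -0.072 m and y of handwheel in the frame of grey_rack between 0.086 and 0.118 m)) and x of handwheel in the frame of grey_rack between -0.018 and 0.018 m and z of handwheel in the frame of grey_rack between 0.002 and 0.01 m and angle between each of handwheel, bonnet, cartridge, strainer's own z axis and vertical below 0.12 rad and linear speed of each of handwheel, bonnet, cartridge, strainer below 0.02 m/s and angular speed of each of handwheel, bonnet, cartridge, strainer below 0.2 rad/s and ((y of bonnet_pad in the frame of blue_rack between 0.072 and 0.132 m and y of bonnet in the frame of grey_rack between -0.118 and -0.086 m) or (y of bonnet_pad in the frame of blue_rack between 0.004 and 0.064 m and y of bonnet in the frame of grey_rack between -0.05 and -0.018 m) or (y of bonnet_pad in the frame of blue_rack between -0.064 and -0.004 m and y of bonnet in the frame of grey_rack between 0.018 and 0.05 m) or (y of bonnet_pad in the frame of blue_rack between -0.132 and -0.072 m and y of bonnet in the frame of grey_rack between 0.086 and 0.118 m)) and x of bonnet in the frame of grey_rack between -0.018 and 0.018 m and z of bonnet in the frame of grey_rack between 0.002 and 0.01 m and ((y of cartridge_pad in the frame of blue_rack between 0.072 and 0.132 m and y of cartridge in the frame of grey_rack between -0.118 and -0.086 m) or (y of cartridge_pad in the frame of blue_rack between 0.004 and 0.064 m and y of cartridge in the frame of grey_rack between -0.05 and -0.018 m) or (y of cartridge_pad in the frame of blue_rack between -0.064 and -0.004 m and y of cartridge in the frame of grey_rack between 0.018 and 0.05 m) or (y of cartridge_pad in the frame of blue_rack between -0.132 and -0.072 m and y of cartridge in the frame of grey_rack between 0.086 and 0.118 m)) and x of cartridge in the frame of grey_rack between -0.018 and 0.018 m and z of cartridge in the frame of grey_rack between 0.002 and 0.01 m and ((y of strainer_pad in the frame of blue_rack between 0.072 and 0.132 m and y of strainer in the frame of grey_rack between -0.118 and -0.086 m) or (y of strainer_pad in the frame of blue_rack between 0.004 and 0.064 m and y of strainer in the frame of grey_rack between -0.05 and -0.018 m) or (y of strainer_pad in the frame of blue_rack between -0.064 and -0.004 m and y of strainer in the frame of grey_rack between 0.018 and 0.05 m) or (y of strainer_pad in the frame of blue_rack between -0.132 and -0.072 m and y of strainer in the frame of grey_rack between 0.086 and 0.118 m)) and x of strainer in the frame of grey_rack between -0.018 and 0.018 m and z of strainer in the frame of grey_rack between 0.002 and 0.01 m); the robot touches nothing.
It fails at once if a part is knocked over (tilted more than 1 rad) (angle between any of handwheel, bonnet, cartridge, strainer's own z axis and vertical above 1 rad).
It also fails if it takes over 112 s, if anything falls off the work surface, if the arm or the gripper's body presses on something with over 40 N, if the wrist force passes 120 N, or if a joint passes its speed limit or range.

## Robot

A 6-joint arm with a two-finger parallel gripper is mounted at the origin on the work surface. World frame = base frame: x ahead of the robot, y to its left, z up, the work surface at z = 0. Lengths are in m, angles in rad, forces in N, time in s.
With the tool pointing down it reaches from about 0.225 to 0.875 m from the base axis. Payload 3.4 kg.
Tool frame: the origin (TCP) lies at the very end of the fingers, on their centre line; the grasp point (between the pads) lies 19 mm behind it; z points along the fingers, y is the line along which they close (so a half turn about z gives the same grasp; the last joint's range is limited). The gripper opens to 85 mm and grips with 20 to 120 N. Pads are 22 mm wide; open, the fingers measure 114 mm over their backs; the gripper's body (76 mm by 85 mm) begins 54 mm behind the grasp point. The pads swing forward as they close: fully open they stand 13 mm farther back than shut.
Start: joints at [-1.311, 0.276, 1.505, -0, 1.361, -0.121], TCP at [0.214, -0.534, 0.231] pointing down, gripper open.
Joint ranges: [-2.89, 2.89], [-0.75, 2.08], [0.22, 2.7], [-1.18, 4.32], [0.11, 2.71], [-2.7, 2.7]. Speed limits (rad/s): [2.57, 2.57, 3.14, 3.14, 3.14, 3.14].

## Interface

Orientations are given as a unit quaternion [w, x, y, z].
In Python, from rig import get_state, optics, sign_off gives the robot as it stands.
- The arm moves only by the tool send_rows, never from a script. Its argument "increments" is a list of rows, each an object with "gripper": the gripper's target within -1 to 1 (shut at 1, half-way at 0, fully open at -1); "linear": the shift along the world's x, y, z in m, a list of three; "delta_rot": the turn, a rotation vector about the world's x, y, z in rad, a list of three. In form: [{"gripper": gripper, "linear": [dx, dy, dz], "delta_rot": [rx, ry, rz]}, ...]. A call has 1 to 8 rows; each row is the pose to reach, as a shift and turn from the pose commanded when the call began; what a row does not reach only later rows make up. A row lasts 1/10 s, in which the tool goes at most 50 mm and 8.59 degrees, less where a joint would pass 70% of its speed; a pose out of reach is approached as far as the arm can. A call with a gripper value outside its range is refused whole. The fingers move at their own pace and stop on an object; "newtons" is the grip in N (left out, the last holds). Time passes only in rows, so rows that repeat a pose let the fingers close. It gives the time, the measured TCP pose, the force, the opening and the grip force at its end, in the units of the state.
- get_state(): the state, without advancing time (a new reading comes with each control period).
- optics.get_image(name): name is "scene" or "top" or "wrist"; returns a dict with "pixels" (420x560x3 uint8, blue, green, red), "K" (3x3 intrinsics, pixels), "rvec" (rotation vector, rad) and "tvec" (3), from world to camera coordinates, as OpenCV has them; the wrist camera has in their place "T_tool_cam" (4x4, takes a point from camera to tool coordinates, whose origin is the TCP and whose axes are the flange's). Camera axes: x right, y down, z forward; pixel columns grow to the right and rows downward; lengths in m; the calibration is good to about 2 mm. A picture is of the moment at which its call begins: read the wrist's pose just before it. There is no depth.
- sign_off(): hands the job in; it is judged then, once.
The state is a dict: "clock": time; "qpos": joint angles; "qd": joint speeds; "effort": joint torques, N m; "position": TCP position; "ee_rot": TCP orientation; "contact_force": force on the tool from outside, world axes, zero at the start; "moment": the same for the moment, N m; "width": finger opening in m; "gripper_force": force on a finger pad.
Only numpy, scipy, OpenCV 4.12 (cv2) and the standard library are available. Lean on these libraries where they do the work, as an engineer would, in place of code of your own. Each camera call takes 0.05 s, during which the arm holds its last target. There are 200 camera calls.

## Working session

There is one attempt and no reset: what is moved stays moved. The work goes in short steps, Python scripts to look and compute and a tool call to move; the robot and the scene stay as the last step left them, time stands still between calls to the robot, and variables do not carry over. Pictures are saved under pics/ and viewed, at most 14 in all, crops included, and the job is handed in when it is done.

Besides the shell and the picture viewer there is one more tool, called after "Request:" as a command line: name --argument value ..., lists and objects as JSON in quotes. send_rows: Moves the arm, as the interface text tells. Its arguments: {"type":"object","properties":{"increments":{"type":"array"},"newtons":{"type":"number"}},"required":["increments"]}

```bash
mkdir -p pics; python3 - <<'E'
from rig import get_state, optics
import cv2,numpy as np,pickle
s=get_state();print(s)
for n in("top","scene"):
    im=optics.get_image(n);cv2.imwrite(f"pics/{n}1.png",cv2.resize(im["pixels"],(800,600),interpolation=cv2.INTER_CUBIC))
    pickle.dump(im,open(f"{n}.pkl","wb"))
    print(n,im["K"],im["rvec"],im["tvec"])
E
```

```text
{'clock': 0.0, 'qpos': array([-1.31100559e+00,  2.76591871e-01,  1.50618246e+00, -1.91329466e-05,
        1.36068326e+00, -1.20990306e-01]), 'qd': array([-0.00050529, -0.00050131,  0.0018473 ,  0.00049327, -0.00022443,
        0.00044213]), 'effort': array([ 3.32275033e-05, -4.16775334e+01, -2.45805234e+01, -4.56122543e-04,
        1.08080765e-02, -4.58512929e-06]), 'position': array([ 0.21354804, -0.53328357,  0.23042184]), 'ee_rot': array([-9.29578373e-04,  9.81929600e-01,  1.89244262e-01, -7.39935031e-05]), 'contact_force': array([-0.19806829,  0.07368856,  0.25317788]), 'moment': array([ 0.00357259,  0.01460098, -0.06437624]), 'gripper_force': 0.0, 'width': 0.0853692678870138}
top [[418.03282626   0.         281.59746345]
 [  0.         418.03282626 208.87487454]
 [  0.           0.           1.        ]] [ 2.22375937 -2.18775383  0.03745348] [-0.05375414  0.53781731  1.01579161]
scene [[388.68930958   0.         284.58324578]
 [  0.         388.68930958 209.45303661]
 [  0.           0.           1.        ]] [ 1.60986782  2.1163187  -0.69004804] [ 0.16856198 -0.39635834  1.18113576]
```

View pics/top1.png

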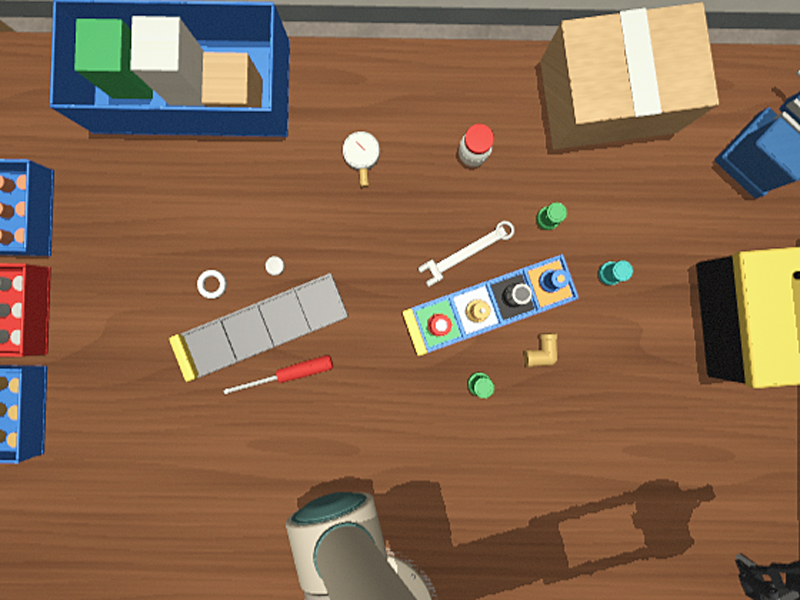

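View pics/scene1.png

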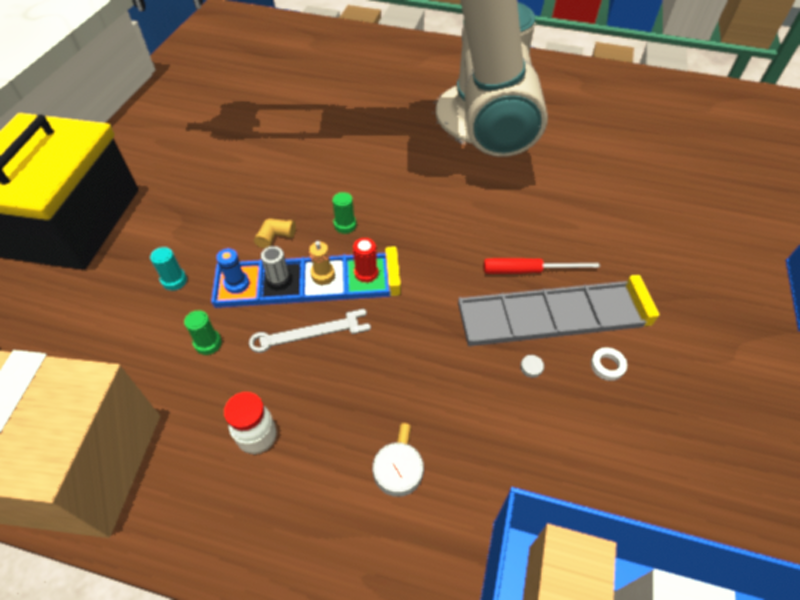

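The top view shows the blue rack at (490,305) with its yellow block on the left. From that end the parts are handwheel, bonnet, strainer and cartridge. The grey rack is at (260,325), also with yellow on the left. The scene view agrees. I'll enlarge both racks to read their corners.

```bash
python3 - <<'E'
import cv2,pickle
im=pickle.load(open("top.pkl","rb"))["pixels"]
for n,(x,y) in dict(b=(272,160),g=(110,172)).items():
    cv2.imwrite(f"pics/{n}1.png",cv2.resize(im[y:y+105,x:x+140],(784,588),interpolation=cv2.INTER_CUBIC))
E
```

```text
(no output)
```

View pics/b1.png

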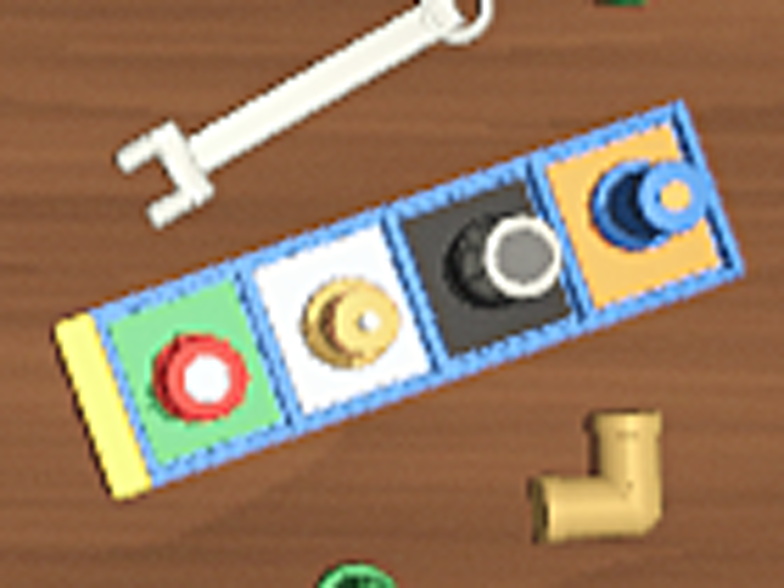

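View pics/g1.png

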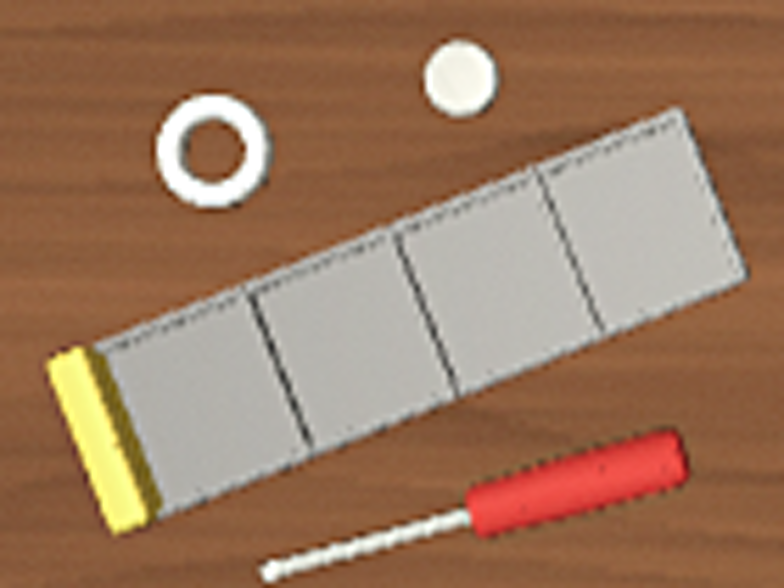

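Readings from the crops (5.6×). Blue crop:
- **Yellow block:** outer corners (57,325) and (118,500).
- **Far end corners:** (683,100) and (743,270).
- **Part tops:** handwheel (208,378), bonnet (368,322), strainer (523,256), cartridge (677,196).

Grey crop:
- **Yellow block:** outer corners (50,362) and (118,535).
- **Far end corners:** (682,108) and (748,275).
- **Dividers:** tops near (250,292)/(312,446), (398,236)/(458,396) and (540,172)/(603,332).

```bash
cat > h.py <<'E'
import numpy as np,cv2,pickle
from scipy.optimize import least_squares
def px(c,off,s=5.6): return (np.array(c,float)+.5)/s-.5+np.array(off)
def proj(im,P): return cv2.projectPoints(np.array(P,float).reshape(-1,3),im["rvec"],im["tvec"],im["K"],None)[0][:,0]
def ray(im,uv,z):
    R=cv2.Rodrigues(im["rvec"])[0];c=-R.T@im["tvec"].ravel()
    d=R.T@np.linalg.solve(im["K"],[*uv,1]);return c+d*(z-c[2])/d[2]
def w(p,P):
    P=np.array(P,float);c,s=np.cos(p[2]),np.sin(p[2])
    return np.c_[p[0]+c*P[:,0]-s*P[:,1],p[1]+s*P[:,0]+c*P[:,1],P[:,2]]
E
python3 - <<'E'
from h import *
im=pickle.load(open("top.pkl","rb"))
R=[[.04,.154,.03],[-.04,.154,.03],[.04,-.138,.015],[-.04,-.138,.015]]
for n,off,c,g in(("blue",(272,160),[(57,325),(118,500),(683,100),(743,270)],0),("grey",(110,172),[(50,362),(118,535),(682,108),(748,275)],1)):
    U=px(c,off)
    f=least_squares(lambda p:(proj(im,w(p,R))-U).ravel(),[.4,0,.3])
    print(n,f.x.round(4),"res",f.fun.round(2))
    print(w(f.x,[[0,y,.006] for y in(.102,.034,-.034,-.102)]).round(4))
    if n=="blue":
        for k,c,z in(("hand",(208,378),.077),("bonnet",(368,322),.089),("strainer",(523,256),.074),("cart",(677,196),.079)):
            P=ray(im,px(c,off),z);d=P[:2]-f.x[:2];a=f.x[2];print(k,P.round(4),"in rack",round(np.cos(a)*d[0]+np.sin(a)*d[1],4),round(-np.sin(a)*d[0]+np.cos(a)*d[1],4))
E
```

```text
blue [ 0.5341 -0.2024  0.3621] res [-0.6  -0.03 -0.16  0.18  0.05 -0.3   0.72  0.13]
[[ 0.498  -0.107   0.006 ]
 [ 0.5221 -0.1706  0.006 ]
 [ 0.5462 -0.2342  0.006 ]
 [ 0.5703 -0.2978  0.006 ]]
hand [ 0.4958 -0.1075  0.077 ] in rack -0.0022 0.1023
bonnet [ 0.5195 -0.1709  0.089 ] in rack -0.0025 0.0346
strainer [ 0.5478 -0.2362  0.074 ] in rack 0.0008 -0.0364
cart [ 0.5732 -0.2978  0.079 ] in rack 0.0027 -0.103
grey [0.49   0.1886 0.4072] res [-0.66  0.11 -0.42  0.24  0.23 -0.44  0.86  0.08]
[[0.4496 0.2822 0.006 ]
 [0.4766 0.2198 0.006 ]
 [0.5035 0.1573 0.006 ]
 [0.5304 0.0949 0.006 ]]
```

Request:
send_rows --increments '[{"gripper": -1,"linear": [0.04,0.026,0],"delta_rot": [0,0,0.145]},{"gripper": -1,"linear": [0.08,0.052,0],"delta_rot": [0,0,0.29]},{"gripper": -1,"linear": [0.12,0.078,0],"delta_rot": [0,0,0.435]},{"gripper": -1,"linear": [0.16,0.104,0],"delta_rot": [0,0,0.58]},{"gripper": -1,"linear": [0.2,0.13,0],"delta_rot": [0,0,0.725]},{"gripper": -1,"linear": [0.24,0.156,0],"delta_rot": [0,0,0.87]},{"gripper": -1,"linear": [0.28,0.182,0],"delta_rot": [0,0,1.015]},{"gripper": -1,"linear": [0.32,0.208,0],"delta_rot": [0,0,1.16]}]' --newtons 60

```text
clock: 0.9
position: [0.535, -0.3244, 0.2309]
ee_rot: [-0.0, 0.715, 0.699, -0.0]
contact_force: [-0.1, -1.6, -0.4]
width: 0.0852
gripper_force: 0.0
```

Request:
send_rows --increments '[{"gripper": -1,"linear": [0.025,0.018,0],"delta_rot": [0,0,0.145]},{"gripper": -1,"linear": [0.037,0.026,0],"delta_rot": [0,0,0.27]},{"gripper": -1,"linear": [0.037,0.026,0],"delta_rot": [0,0,0.387]},{"gripper": -1,"linear": [0.037,0.026,0],"delta_rot": [0,0,0.387]},{"gripper": -1,"linear": [0.037,0.026,0],"delta_rot": [0,0,0.387]}]'

```text
clock: 1.4
position: [0.5704, -0.2998, 0.2309]
ee_rot: [-0.0, 0.571, 0.821, -0.0]
contact_force: [-0.4, -0.7, -0.4]
width: 0.0853
gripper_force: 0.0
```

```bash
python3 - <<'E'
from rig import get_state, optics
import cv2
s=get_state();print(s["position"],s["ee_rot"],s["qpos"])
im=optics.get_image("wrist");print(im["T_tool_cam"],im["K"])
cv2.imwrite("pics/w1.png",im["pixels"])
E
```

```text
[ 0.57039256 -0.29976772  0.23085131] [-4.84623258e-04  5.71336236e-01  8.20715948e-01 -5.38987680e-05] [-5.91734884e-01  3.81760055e-01  1.34681976e+00 -9.30312662e-05
  1.41398373e+00 -9.46250333e-01]
[[ 1.85994158e-04 -9.54357237e-01 -2.98667425e-01  7.53603207e-02]
 [ 9.99999982e-01  1.68176795e-04  8.53571962e-05  5.39066617e-04]
 [-3.12323277e-05 -2.98667435e-01  9.54357251e-01 -1.41847633e-01]
 [ 0.00000000e+00  0.00000000e+00  0.00000000e+00  1.00000000e+00]] [[362.27451914   0.         284.176513  ]
 [  0.         362.27451914 212.60170207]
 [  0.           0.           1.        ]]
```

View pics/w1.png

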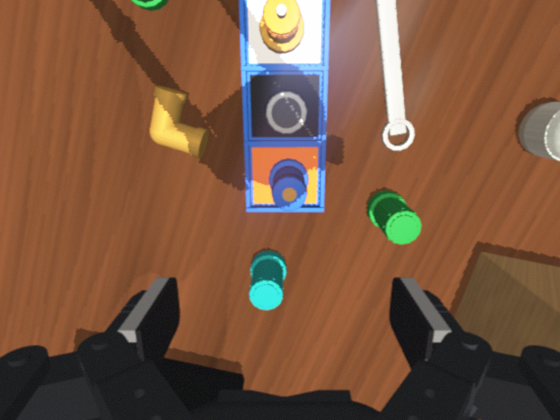

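The wrist view shows the cartridge dot at (289,194), the strainer top centre at (286,113) and the bonnet tip at (282,11). The fingers line up across the rack. I'll cross-check these positions against the top view.

```bash
python3 - <<'E'
import numpy as np
from scipy.spatial.transform import Rotation as Ro
T=np.array([[1.86e-4,-.954357,-.298667,.07536],[1,1.68e-4,8.5e-5,5.39e-4],[-3e-5,-.298667,.954357,-.141848],[0,0,0,1]])
R=Ro.from_quat([.571336,.820716,-5.4e-5,-4.846e-4]).as_matrix();p=np.array([.57039,-.29977,.23085])
for n,u,v,z in(("cart",289,194,.079),("str",286,113,.074),("bon",282,11,.089)):
    d=R@T[:3,:3]@np.array([(u-284.18)/362.27,(v-212.6)/362.27,1]);c=R@T[:3,3]+p
    print(n,(c+d*(z-c[2])/d[2]).round(4))
print("yaw of tool y",np.arctan2(R[1,1],R[0,1]))
E
```

```text
cart [ 0.5747 -0.2983  0.079 ]
str [ 0.5496 -0.2381  0.074 ]
bon [ 0.5227 -0.1742  0.089 ]
yaw of tool y 0.35453070633997524
```

Both views agree within 3 mm. Descending on the cartridge.

Request:
send_rows --increments '[{"gripper": -1,"linear": [0.003,0.001,-0.04],"delta_rot": [0,0,0.007]},{"gripper": -1,"linear": [0.003,0.001,-0.08],"delta_rot": [0,0,0.007]},{"gripper": -1,"linear": [0.003,0.001,-0.12],"delta_rot": [0,0,0.007]},{"gripper": -1,"linear": [0.003,0.001,-0.155],"delta_rot": [0,0,0.007]},{"gripper": -1,"linear": [0.003,0.001,-0.182],"delta_rot": [0,0,0.007]},{"gripper": -1,"linear": [0.003,0.001,-0.198],"delta_rot": [0,0,0.007]},{"gripper": -1,"linear": [0.003,0.001,-0.198],"delta_rot": [0,0,0.007]}]'

```text
clock: 2.15
position: [0.5714, -0.2982, 0.0305]
ee_rot: [-0.003, 0.568, 0.823, -0.0]
contact_force: [0.5, -0.2, -0.3]
width: 0.0855
gripper_force: 0.0
```

Request:
send_rows --increments '[{"gripper": 1,"linear": [0,0,0],"delta_rot": [0,0,0]},{"gripper": 1,"linear": [0,0,0],"delta_rot": [0,0,0]},{"gripper": 1,"linear": [0,0,0],"delta_rot": [0,0,0]},{"gripper": 1,"linear": [0,0,0],"delta_rot": [0,0,0]},{"gripper": 1,"linear": [0,0,0],"delta_rot": [0,0,0]},{"gripper": 1,"linear": [0,0,0],"delta_rot": [0,0,0]},{"gripper": 1,"linear": [0,0,0],"delta_rot": [0,0,0]},{"gripper": 1,"linear": [0,0,0],"delta_rot": [0,0,0]}]' --newtons 50

```text
clock: 2.95
position: [0.5745, -0.2993, 0.0347]
ee_rot: [0.001, 0.567, 0.823, 0.0]
contact_force: [0.4, 0.3, 5.2]
width: 0.0286
gripper_force: 49.4
```

Request:
send_rows --increments '[{"gripper": 1,"linear": [0,0,0.01],"delta_rot": [0,0,0]},{"gripper": 1,"linear": [0,0,0.035],"delta_rot": [0,0,0]},{"gripper": 1,"linear": [0,0,0.07],"delta_rot": [0,0,0]},{"gripper": 1,"linear": [0,0,0.105],"delta_rot": [0,0,0]},{"gripper": 1,"linear": [-0.005,0.02,0.13],"delta_rot": [0,0,0.01]},{"gripper": 1,"linear": [-0.012,0.055,0.14],"delta_rot": [0,0,0.02]},{"gripper": 1,"linear": [-0.02,0.095,0.14],"delta_rot": [0,0,0.03]},{"gripper": 1,"linear": [-0.029,0.135,0.14],"delta_rot": [0,0,0.045]}]'

```text
clock: 3.75
position: [0.5442, -0.1627, 0.1739]
ee_rot: [0.0, 0.549, 0.836, 0.0]
contact_force: [0.8, -0.4, -1.9]
width: 0.0288
gripper_force: 49.4
```

Request:
send_rows --increments '[{"gripper": 1,"linear": [-0.009,0.04,0],"delta_rot": [0,0,0]},{"gripper": 1,"linear": [-0.018,0.08,0],"delta_rot": [0,0,0]},{"gripper": 1,"linear": [-0.027,0.12,0],"delta_rot": [0,0,0]},{"gripper": 1,"linear": [-0.036,0.16,0],"delta_rot": [0,0,0]},{"gripper": 1,"linear": [-0.045,0.2,0],"delta_rot": [0,0,0]},{"gripper": 1,"linear": [-0.054,0.24,0],"delta_rot": [0,0,0]},{"gripper": 1,"linear": [-0.063,0.28,0],"delta_rot": [0,0,0]},{"gripper": 1,"linear": [-0.07,0.315,0],"delta_rot": [0,0,0]}]'

```text
clock: 4.55
position: [0.4734, 0.1529, 0.1735]
ee_rot: [-0.0, 0.549, 0.836, -0.0]
contact_force: [1.5, 0.6, -0.7]
width: 0.0286
gripper_force: 49.4
```

Request:
send_rows --increments '[{"gripper": 1,"linear": [-0.008,0.04,0],"delta_rot": [0,0,0]},{"gripper": 1,"linear": [-0.015,0.075,0],"delta_rot": [0,0,0]},{"gripper": 1,"linear": [-0.022,0.105,0],"delta_rot": [0,0,0]},{"gripper": 1,"linear": [-0.026,0.125,0],"delta_rot": [0,0,0]},{"gripper": 1,"linear": [-0.026,0.132,0],"delta_rot": [0,0,0]},{"gripper": 1,"linear": [-0.026,0.132,0],"delta_rot": [0,0,0]},{"gripper": 1,"linear": [-0.026,0.132,0],"delta_rot": [0,0,0]}]'

```text
clock: 5.25
position: [0.4488, 0.2822, 0.1732]
ee_rot: [0.0, 0.549, 0.836, -0.0]
contact_force: [-0.4, -0.4, -1.2]
width: 0.0291
gripper_force: 49.4
```

Request:
send_rows --increments '[{"gripper": 1,"linear": [0,0,-0.035],"delta_rot": [0,0,0]},{"gripper": 1,"linear": [0,0,-0.07],"delta_rot": [0,0,0]},{"gripper": 1,"linear": [0,0,-0.1],"delta_rot": [0,0,0]},{"gripper": 1,"linear": [0,0,-0.12],"delta_rot": [0,0,0]},{"gripper": 1,"linear": [0,0,-0.132],"delta_rot": [0,0,0]},{"gripper": 1,"linear": [0,0,-0.138],"delta_rot": [0,0,0]},{"gripper": 1,"linear": [0,0,-0.141],"delta_rot": [0,0,0]},{"gripper": 1,"linear": [0,0,-0.141],"delta_rot": [0,0,0]}]'

```text
clock: 6.05
position: [0.4493, 0.2831, 0.0328]
ee_rot: [0.0, 0.549, 0.836, 0.0]
contact_force: [0.2, 0.3, -1.3]
width: 0.0288
gripper_force: 49.6
```

Request:
send_rows --increments '[{"gripper": 1,"linear": [0,0,0],"delta_rot": [0,0,0]},{"gripper": 0.2,"linear": [0,0,0],"delta_rot": [0,0,0]},{"gripper": 0,"linear": [0,0,0],"delta_rot": [0,0,0]},{"gripper": -1,"linear": [0,0,0],"delta_rot": [0,0,0]},{"gripper": -1,"linear": [0,0,0],"delta_rot": [0,0,0]},{"gripper": -1,"linear": [0,0,0],"delta_rot": [0,0,0]},{"gripper": -1,"linear": [0,0,0],"delta_rot": [0,0,0]},{"gripper": -1,"linear": [0,0,0],"delta_rot": [0,0,0]}]'

```text
clock: 6.85
position: [0.4487, 0.2831, 0.0323]
ee_rot: [0.0, 0.549, 0.836, -0.0]
contact_force: [0.1, 0.1, -0.4]
width: 0.0851
gripper_force: 0.0
```

Request:
send_rows --increments '[{"gripper": -1,"linear": [0,0,0.03],"delta_rot": [0,0,0]},{"gripper": -1,"linear": [0,0,0.075],"delta_rot": [0,0,0]},{"gripper": -1,"linear": [0,0,0.12],"delta_rot": [0,0,0]},{"gripper": -1,"linear": [0.003,-0.02,0.145],"delta_rot": [0,0,0]},{"gripper": -1,"linear": [0.01,-0.06,0.145],"delta_rot": [0,0,-0.01]},{"gripper": -1,"linear": [0.019,-0.105,0.145],"delta_rot": [0,0,-0.02]},{"gripper": -1,"linear": [0.028,-0.15,0.145],"delta_rot": [0,0,-0.03]},{"gripper": -1,"linear": [0.037,-0.195,0.145],"delta_rot": [0,0,-0.045]}]'

```text
clock: 7.65
position: [0.4857, 0.0866, 0.1775]
ee_rot: [0.0, 0.567, 0.823, 0.0]
contact_force: [0.7, -0.1, -0.7]
width: 0.0851
gripper_force: 0.0
```

```bash
python3 - <<'E'
from rig import optics
import cv2
im=optics.get_image("wrist");cv2.imwrite("pics/w2.png",im["pixels"])
E
```

```text
(no output)
```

View pics/w2.png

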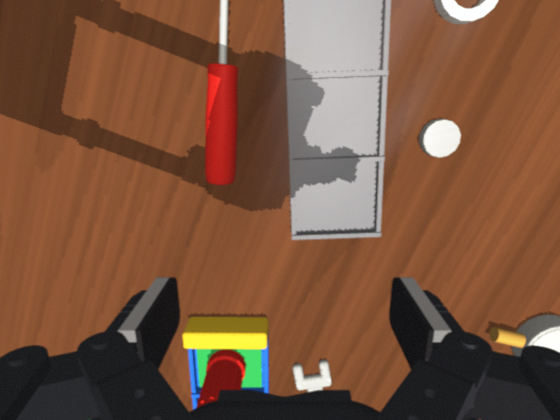

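Request:
send_rows --increments '[{"gripper": -1,"linear": [0.008,-0.042,0],"delta_rot": [0,0,0]},{"gripper": -1,"linear": [0.017,-0.087,0],"delta_rot": [0,0,0]},{"gripper": -1,"linear": [0.026,-0.132,0],"delta_rot": [0,0,0]},{"gripper": -1,"linear": [0.035,-0.177,0],"delta_rot": [0,0,0]},{"gripper": -1,"linear": [0.044,-0.222,0],"delta_rot": [0,0,0]},{"gripper": -1,"linear": [0.052,-0.265,0],"delta_rot": [0,0,0]},{"gripper": -1,"linear": [0.058,-0.3,0],"delta_rot": [0,0,0]},{"gripper": -1,"linear": [0.063,-0.325,0],"delta_rot": [0,0,0]}]'

```text
clock: 8.5
position: [0.5489, -0.2394, 0.177]
ee_rot: [0.0, 0.568, 0.823, -0.0]
contact_force: [0.5, 1.0, -0.1]
width: 0.0853
gripper_force: 0.0
```

The wrist view shows grey bays 4 to 2 empty (rack end at (336,237)); the cartridge's bay is out of frame. Next, the strainer.

Request:
send_rows --increments '[{"gripper": -1,"linear": [0,0.002,-0.03],"delta_rot": [0,0,0]},{"gripper": -1,"linear": [0,0.002,-0.07],"delta_rot": [0,0,0]},{"gripper": -1,"linear": [0,0.002,-0.105],"delta_rot": [0,0,0]},{"gripper": -1,"linear": [0,0.002,-0.13],"delta_rot": [0,0,0]},{"gripper": -1,"linear": [0,0.002,-0.144],"delta_rot": [0,0,0]},{"gripper": -1,"linear": [0,0.002,-0.144],"delta_rot": [0,0,0]}]'

```text
clock: 9.1
position: [0.547, -0.2337, 0.0308]
ee_rot: [-0.003, 0.567, 0.823, -0.0]
contact_force: [-0.6, -0.1, 0.4]
width: 0.0856
gripper_force: 0.0
```

Request:
send_rows --increments '[{"gripper": 1,"linear": [0,0,0],"delta_rot": [0,0,0]},{"gripper": 1,"linear": [0,0,0],"delta_rot": [0,0,0]},{"gripper": 1,"linear": [0,0,0],"delta_rot": [0,0,0]},{"gripper": 1,"linear": [0,0,0],"delta_rot": [0,0,0]},{"gripper": 1,"linear": [0,0,0],"delta_rot": [0,0,0]},{"gripper": 1,"linear": [0,0,0],"delta_rot": [0,0,0]},{"gripper": 1,"linear": [0,0,0],"delta_rot": [0,0,0]},{"gripper": 1,"linear": [0,0,0],"delta_rot": [0,0,0]}]' --newtons 60

```text
clock: 9.9
position: [0.5494, -0.2353, 0.0347]
ee_rot: [0.001, 0.567, 0.823, 0.0]
contact_force: [-0.1, -0.1, 6.2]
width: 0.0314
gripper_force: 59.5
```

Request:
send_rows --increments '[{"gripper": 1,"linear": [0,0,0.01],"delta_rot": [0,0,0]},{"gripper": 1,"linear": [0,0,0.035],"delta_rot": [0,0,0]},{"gripper": 1,"linear": [0,0,0.07],"delta_rot": [0,0,0]},{"gripper": 1,"linear": [0,0,0.105],"delta_rot": [0,0,0]},{"gripper": 1,"linear": [-0.003,0.02,0.13],"delta_rot": [0,0,0.01]},{"gripper": 1,"linear": [-0.009,0.055,0.14],"delta_rot": [0,0,0.02]},{"gripper": 1,"linear": [-0.015,0.095,0.14],"delta_rot": [0,0,0.03]},{"gripper": 1,"linear": [-0.022,0.135,0.14],"delta_rot": [0,0,0.045]}]'

```text
clock: 10.7
position: [0.5263, -0.0987, 0.174]
ee_rot: [0.0, 0.549, 0.836, 0.0]
contact_force: [1.1, 1.0, -2.4]
width: 0.032
gripper_force: 59.7
```

Request:
send_rows --increments '[{"gripper": 1,"linear": [-0.006,0.04,0],"delta_rot": [0,0,0]},{"gripper": 1,"linear": [-0.013,0.08,0],"delta_rot": [0,0,0]},{"gripper": 1,"linear": [-0.019,0.12,0],"delta_rot": [0,0,0]},{"gripper": 1,"linear": [-0.026,0.16,0],"delta_rot": [0,0,0]},{"gripper": 1,"linear": [-0.032,0.2,0],"delta_rot": [0,0,0]},{"gripper": 1,"linear": [-0.038,0.235,0],"delta_rot": [0,0,0]},{"gripper": 1,"linear": [-0.044,0.27,0],"delta_rot": [0,0,0]},{"gripper": 1,"linear": [-0.048,0.295,0],"delta_rot": [0,0,0]}]'

```text
clock: 11.5
position: [0.4775, 0.1973, 0.1735]
ee_rot: [-0.0, 0.548, 0.836, 0.0]
contact_force: [-0.0, -0.6, -2.5]
width: 0.0317
gripper_force: 59.7
```

Request:
send_rows --increments '[{"gripper": 1,"linear": [-0.002,0.015,0],"delta_rot": [0,0,0]},{"gripper": 1,"linear": [-0.003,0.024,0],"delta_rot": [0,0,0]},{"gripper": 1,"linear": [-0.003,0.025,0],"delta_rot": [0,0,0]},{"gripper": 1,"linear": [-0.003,0.025,0],"delta_rot": [0,0,0]}]'

```text
clock: 11.9
position: [0.4759, 0.2194, 0.1733]
ee_rot: [0.0, 0.549, 0.836, -0.0]
contact_force: [0.1, -0.4, -2.0]
width: 0.0318
gripper_force: 59.7
```

Request:
send_rows --increments '[{"gripper": 1,"linear": [0,0,-0.035],"delta_rot": [0,0,0]},{"gripper": 1,"linear": [0,0,-0.07],"delta_rot": [0,0,0]},{"gripper": 1,"linear": [0,0,-0.1],"delta_rot": [0,0,0]},{"gripper": 1,"linear": [0,0,-0.12],"delta_rot": [0,0,0]},{"gripper": 1,"linear": [0,0,-0.132],"delta_rot": [0,0,0]},{"gripper": 1,"linear": [0,0,-0.138],"delta_rot": [0,0,0]},{"gripper": 1,"linear": [0,0,-0.141],"delta_rot": [0,0,0]},{"gripper": 1,"linear": [0,0,-0.141],"delta_rot": [0,0,0]}]'

```text
clock: 12.7
position: [0.4764, 0.2201, 0.0328]
ee_rot: [0.0, 0.549, 0.836, 0.0]
contact_force: [-0.7, -0.3, -1.4]
width: 0.0322
gripper_force: 59.8
```

Request:
send_rows --increments '[{"gripper": 1,"linear": [0,0,0],"delta_rot": [0,0,0]},{"gripper": 0.2,"linear": [0,0,0],"delta_rot": [0,0,0]},{"gripper": 0,"linear": [0,0,0],"delta_rot": [0,0,0]},{"gripper": -1,"linear": [0,0,0],"delta_rot": [0,0,0]},{"gripper": -1,"linear": [0,0,0],"delta_rot": [0,0,0]},{"gripper": -1,"linear": [0,0,0],"delta_rot": [0,0,0]},{"gripper": -1,"linear": [0,0,0],"delta_rot": [0,0,0]},{"gripper": -1,"linear": [0,0,0],"delta_rot": [0,0,0]}]'

```text
clock: 13.5
position: [0.4757, 0.2202, 0.0323]
ee_rot: [0.0, 0.549, 0.836, 0.0]
contact_force: [0.2, 0.7, -1.0]
width: 0.0857
gripper_force: 0.0
```

Request:
send_rows --increments '[{"gripper": -1,"linear": [0,0,0.03],"delta_rot": [0,0,0]},{"gripper": -1,"linear": [0,0,0.075],"delta_rot": [0,0,0]},{"gripper": -1,"linear": [0,0,0.12],"delta_rot": [0,0,0]},{"gripper": -1,"linear": [0.002,-0.02,0.145],"delta_rot": [0,0,0]},{"gripper": -1,"linear": [0.006,-0.06,0.145],"delta_rot": [0,0,-0.01]},{"gripper": -1,"linear": [0.012,-0.105,0.145],"delta_rot": [0,0,-0.02]},{"gripper": -1,"linear": [0.017,-0.15,0.145],"delta_rot": [0,0,-0.03]},{"gripper": -1,"linear": [0.022,-0.195,0.145],"delta_rot": [0,0,-0.045]}]'

```text
clock: 14.3
position: [0.4976, 0.0236, 0.1775]
ee_rot: [0.0, 0.567, 0.823, 0.0]
contact_force: [0.6, -0.5, -0.2]
width: 0.0858
gripper_force: 0.0
```

```bash
python3 - <<'E'
from rig import optics
import cv2
im=optics.get_image("top")["pixels"];cv2.imwrite("pics/t2.png",cv2.resize(im[150:290,110:420],(775,350),interpolation=cv2.INTER_CUBIC))
E
```

```text
(no output)
```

View pics/t2.png

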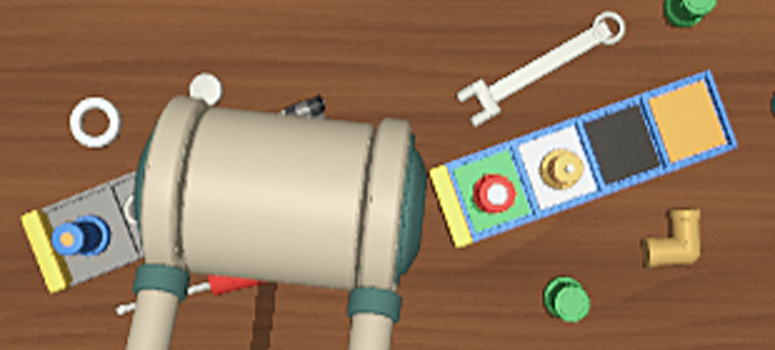

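The top view shows the cartridge upright in grey bay 1 at (75,237). The strainer's rim is just visible at (133,208), and the handwheel and bonnet are undisturbed. Next, the bonnet.

Request:
send_rows --increments '[{"gripper": -1,"linear": [0.005,-0.045,0],"delta_rot": [0,0,0]},{"gripper": -1,"linear": [0.011,-0.09,0],"delta_rot": [0,0,0]},{"gripper": -1,"linear": [0.016,-0.135,0],"delta_rot": [0,0,0]},{"gripper": -1,"linear": [0.021,-0.175,0],"delta_rot": [0,0,0]},{"gripper": -1,"linear": [0.0235,-0.195,0],"delta_rot": [0,0,0]},{"gripper": -1,"linear": [0.0235,-0.195,0],"delta_rot": [0,0,0]},{"gripper": -1,"linear": [0.0235,-0.195,0],"delta_rot": [0,0,0]}]'

```text
clock: 15.05
position: [0.5209, -0.1696, 0.177]
ee_rot: [-0.001, 0.568, 0.823, 0.0]
contact_force: [0.1, -0.1, -0.1]
width: 0.0858
gripper_force: 0.0
```

Request:
send_rows --increments '[{"gripper": -1,"linear": [0,0,-0.03],"delta_rot": [0,0,0]},{"gripper": -1,"linear": [0,0,-0.07],"delta_rot": [0,0,0]},{"gripper": -1,"linear": [0,0,-0.105],"delta_rot": [0,0,0]},{"gripper": -1,"linear": [0,0,-0.13],"delta_rot": [0,0,0]},{"gripper": -1,"linear": [0,0,-0.142],"delta_rot": [0,0,0]},{"gripper": -1,"linear": [0,0,-0.142],"delta_rot": [0,0,0]}]'

```text
clock: 15.65
position: [0.5201, -0.1681, 0.0341]
ee_rot: [-0.002, 0.567, 0.824, -0.0]
contact_force: [-0.6, -0.2, 0.4]
width: 0.085
gripper_force: 0.0
```

Request:
send_rows --increments '[{"gripper": 1,"linear": [0,0,0],"delta_rot": [0,0,0]},{"gripper": 1,"linear": [0,0,0],"delta_rot": [0,0,0]},{"gripper": 1,"linear": [0,0,0],"delta_rot": [0,0,0]},{"gripper": 1,"linear": [0,0,0],"delta_rot": [0,0,0]},{"gripper": 1,"linear": [0,0,0],"delta_rot": [0,0,0]},{"gripper": 1,"linear": [0,0,0],"delta_rot": [0,0,0]},{"gripper": 1,"linear": [0,0,0],"delta_rot": [0,0,0]},{"gripper": 1,"linear": [0,0,0],"delta_rot": [0,0,0]}]' --newtons 70

```text
clock: 16.45
position: [0.5217, -0.1702, 0.0365]
ee_rot: [0.001, 0.567, 0.823, 0.0]
contact_force: [-0.6, -0.1, 6.3]
width: 0.0266
gripper_force: 68.5
```

Request:
send_rows --increments '[{"gripper": 1,"linear": [0,0,0.01],"delta_rot": [0,0,0]},{"gripper": 1,"linear": [0,0,0.035],"delta_rot": [0,0,0]},{"gripper": 1,"linear": [0,0,0.07],"delta_rot": [0,0,0]},{"gripper": 1,"linear": [0,0,0.105],"delta_rot": [0,0,0]},{"gripper": 1,"linear": [-0.001,0.02,0.13],"delta_rot": [0,0,0.01]},{"gripper": 1,"linear": [-0.003,0.055,0.14],"delta_rot": [0,0,0.02]},{"gripper": 1,"linear": [-0.005,0.09,0.14],"delta_rot": [0,0,0.03]},{"gripper": 1,"linear": [-0.007,0.125,0.14],"delta_rot": [0,0,0.045]}]'

```text
clock: 17.25
position: [0.5139, -0.0438, 0.1762]
ee_rot: [0.001, 0.549, 0.836, 0.0]
contact_force: [-0.2, 0.1, -2.6]
width: 0.0266
gripper_force: 69.0
```

Request:
send_rows --increments '[{"gripper": 1,"linear": [-0.002,0.035,0],"delta_rot": [0,0,0]},{"gripper": 1,"linear": [-0.004,0.07,0],"delta_rot": [0,0,0]},{"gripper": 1,"linear": [-0.006,0.105,0],"delta_rot": [0,0,0]},{"gripper": 1,"linear": [-0.008,0.14,0],"delta_rot": [0,0,0]},{"gripper": 1,"linear": [-0.01,0.17,0],"delta_rot": [0,0,0]},{"gripper": 1,"linear": [-0.011,0.193,0],"delta_rot": [0,0,0]},{"gripper": 1,"linear": [-0.011,0.202,0],"delta_rot": [0,0,0]},{"gripper": 1,"linear": [-0.011,0.202,0],"delta_rot": [0,0,0]}]'

```text
clock: 18.05
position: [0.503, 0.1578, 0.1754]
ee_rot: [0.0, 0.548, 0.836, -0.0]
contact_force: [-0.2, -0.4, -2.3]
width: 0.0268
gripper_force: 69.1
```

Request:
send_rows --increments '[{"gripper": 1,"linear": [0,0,0],"delta_rot": [0,0,0]},{"gripper": 1,"linear": [0,0,0],"delta_rot": [0,0,0]}]'

```text
clock: 18.25
position: [0.5033, 0.1559, 0.1753]
ee_rot: [0.0, 0.549, 0.836, -0.0]
contact_force: [0.4, -0.3, -2.2]
width: 0.0267
gripper_force: 69.1
```

Request:
send_rows --increments '[{"gripper": 1,"linear": [0,0.001,-0.035],"delta_rot": [0,0,0]},{"gripper": 1,"linear": [0,0.001,-0.07],"delta_rot": [0,0,0]},{"gripper": 1,"linear": [0,0.001,-0.1],"delta_rot": [0,0,0]},{"gripper": 1,"linear": [0,0.001,-0.12],"delta_rot": [0,0,0]},{"gripper": 1,"linear": [0,0.001,-0.132],"delta_rot": [0,0,0]},{"gripper": 1,"linear": [0,0.001,-0.138],"delta_rot": [0,0,0]},{"gripper": 1,"linear": [0,0.001,-0.141],"delta_rot": [0,0,0]},{"gripper": 1,"linear": [0,0.001,-0.141],"delta_rot": [0,0,0]}]'

```text
clock: 19.05
position: [0.5038, 0.158, 0.0348]
ee_rot: [0.0, 0.549, 0.836, 0.0]
contact_force: [-0.3, 0.1, -1.8]
width: 0.0265
gripper_force: 69.2
```

Request:
send_rows --increments '[{"gripper": 1,"linear": [0,0,0],"delta_rot": [0,0,0]},{"gripper": 0.2,"linear": [0,0,0],"delta_rot": [0,0,0]},{"gripper": 0,"linear": [0,0,0],"delta_rot": [0,0,0]},{"gripper": -1,"linear": [0,0,0],"delta_rot": [0,0,0]},{"gripper": -1,"linear": [0,0,0],"delta_rot": [0,0,0]},{"gripper": -1,"linear": [0,0,0],"delta_rot": [0,0,0]},{"gripper": -1,"linear": [0,0,0],"delta_rot": [0,0,0]},{"gripper": -1,"linear": [0,0,0],"delta_rot": [0,0,0]}]'

```text
clock: 19.85
position: [0.5032, 0.1581, 0.0343]
ee_rot: [0.0, 0.549, 0.836, 0.0]
contact_force: [-0.6, -0.2, -0.0]
width: 0.0854
gripper_force: 0.0
```

Request:
send_rows --increments '[{"gripper": -1,"linear": [0,0,0.03],"delta_rot": [0,0,0]},{"gripper": -1,"linear": [0,0,0.075],"delta_rot": [0,0,0]},{"gripper": -1,"linear": [0,0,0.12],"delta_rot": [0,0,0]},{"gripper": -1,"linear": [-0.001,-0.02,0.145],"delta_rot": [0,0,0]},{"gripper": -1,"linear": [-0.002,-0.06,0.145],"delta_rot": [0,0,-0.01]},{"gripper": -1,"linear": [-0.003,-0.105,0.145],"delta_rot": [0,0,-0.02]},{"gripper": -1,"linear": [-0.004,-0.15,0.145],"delta_rot": [0,0,-0.03]},{"gripper": -1,"linear": [-0.005,-0.195,0.145],"delta_rot": [0,0,-0.045]}]'

```text
clock: 20.65
position: [0.4979, -0.0383, 0.1795]
ee_rot: [0.0, 0.567, 0.823, 0.0]
contact_force: [0.9, 0.8, -0.2]
width: 0.0856
gripper_force: 0.0
```

Request:
send_rows --increments '[{"gripper": -1,"linear": [0,-0.03,0],"delta_rot": [0,0,0]},{"gripper": -1,"linear": [-0.001,-0.055,0],"delta_rot": [0,0,0]},{"gripper": -1,"linear": [-0.001,-0.068,0],"delta_rot": [0,0,0]},{"gripper": -1,"linear": [-0.001,-0.07,0],"delta_rot": [0,0,0]},{"gripper": -1,"linear": [-0.001,-0.07,0],"delta_rot": [0,0,0]},{"gripper": -1,"linear": [-0.001,-0.07,0],"delta_rot": [0,0,0]}]'

```text
clock: 21.25
position: [0.4971, -0.1056, 0.1793]
ee_rot: [-0.0, 0.567, 0.824, 0.0]
contact_force: [-1.3, 0.3, 0.3]
width: 0.0855
gripper_force: 0.0
```

Request:
send_rows --increments '[{"gripper": -1,"linear": [0,-0.002,-0.03],"delta_rot": [0,0,0]},{"gripper": -1,"linear": [0,-0.002,-0.07],"delta_rot": [0,0,0]},{"gripper": -1,"linear": [0,-0.002,-0.105],"delta_rot": [0,0,0]},{"gripper": -1,"linear": [0,-0.002,-0.13],"delta_rot": [0,0,0]},{"gripper": -1,"linear": [0,-0.002,-0.144],"delta_rot": [0,0,0]},{"gripper": -1,"linear": [0,-0.002,-0.144],"delta_rot": [0,0,0]}]'

```text
clock: 21.85
position: [0.4956, -0.107, 0.0334]
ee_rot: [-0.002, 0.567, 0.824, -0.0]
contact_force: [-0.2, -0.2, -0.8]
width: 0.0852
gripper_force: 0.0
```

Request:
send_rows --increments '[{"gripper": 1,"linear": [0,0,0],"delta_rot": [0,0,0]},{"gripper": 1,"linear": [0,0,0],"delta_rot": [0,0,0]},{"gripper": 1,"linear": [0,0,0],"delta_rot": [0,0,0]},{"gripper": 1,"linear": [0,0,0],"delta_rot": [0,0,0]},{"gripper": 1,"linear": [0,0,0],"delta_rot": [0,0,0]},{"gripper": 1,"linear": [0,0,0],"delta_rot": [0,0,0]},{"gripper": 1,"linear": [0,0,0],"delta_rot": [0,0,0]},{"gripper": 1,"linear": [0,0,0],"delta_rot": [0,0,0]}]' --newtons 50

```text
clock: 22.65
position: [0.498, -0.109, 0.0365]
ee_rot: [0.001, 0.568, 0.823, 0.0]
contact_force: [-0.7, 0.8, 6.2]
width: 0.0328
gripper_force: 49.5
```

Request:
send_rows --increments '[{"gripper": 1,"linear": [0,0,0.01],"delta_rot": [0,0,0]},{"gripper": 1,"linear": [0,0,0.035],"delta_rot": [0,0,0]},{"gripper": 1,"linear": [0,0,0.07],"delta_rot": [0,0,0]},{"gripper": 1,"linear": [0,0,0.105],"delta_rot": [0,0,0]},{"gripper": 1,"linear": [0.003,0.02,0.13],"delta_rot": [0,0,0.01]},{"gripper": 1,"linear": [0.009,0.055,0.14],"delta_rot": [0,0,0.02]},{"gripper": 1,"linear": [0.015,0.09,0.14],"delta_rot": [0,0,0.03]},{"gripper": 1,"linear": [0.021,0.125,0.14],"delta_rot": [0,0,0.045]}]'

```text
clock: 23.45
position: [0.5184, 0.0171, 0.1766]
ee_rot: [0.001, 0.549, 0.836, 0.0]
contact_force: [1.3, 0.7, -1.6]
width: 0.0329
gripper_force: 49.8
```

Target is grey bay 4, at (0.5304, 0.0949).

Request:
send_rows --increments '[{"gripper": 1,"linear": [0.005,0.035,0],"delta_rot": [0,0,0]},{"gripper": 1,"linear": [0.009,0.062,0],"delta_rot": [0,0,0]},{"gripper": 1,"linear": [0.011,0.076,0],"delta_rot": [0,0,0]},{"gripper": 1,"linear": [0.012,0.078,0],"delta_rot": [0,0,0]},{"gripper": 1,"linear": [0.012,0.078,0],"delta_rot": [0,0,0]},{"gripper": 1,"linear": [0.012,0.078,0],"delta_rot": [0,0,0]},{"gripper": 1,"linear": [0.012,0.078,0],"delta_rot": [0,0,0]}]'

```text
clock: 24.15
position: [0.5301, 0.0929, 0.1753]
ee_rot: [0.0, 0.549, 0.836, -0.0]
contact_force: [1.1, -0.4, -1.0]
width: 0.0331
gripper_force: 49.8
```

Request:
send_rows --increments '[{"gripper": 1,"linear": [0,0,-0.035],"delta_rot": [0,0,0]},{"gripper": 1,"linear": [0,0,-0.07],"delta_rot": [0,0,0]},{"gripper": 1,"linear": [0,0,-0.1],"delta_rot": [0,0,0]},{"gripper": 1,"linear": [0,0,-0.12],"delta_rot": [0,0,0]},{"gripper": 1,"linear": [0,0,-0.132],"delta_rot": [0,0,0]},{"gripper": 1,"linear": [0,0,-0.138],"delta_rot": [0,0,0]},{"gripper": 1,"linear": [0,0,-0.141],"delta_rot": [0,0,0]},{"gripper": 1,"linear": [0,0,-0.141],"delta_rot": [0,0,0]}]'

```text
clock: 24.95
position: [0.5308, 0.094, 0.0348]
ee_rot: [0.001, 0.549, 0.836, 0.0]
contact_force: [-0.4, -0.4, -0.8]
width: 0.0329
gripper_force: 49.8
```

Request:
send_rows --increments '[{"gripper": 1,"linear": [0,0,0],"delta_rot": [0,0,0]},{"gripper": 0.2,"linear": [0,0,0],"delta_rot": [0,0,0]},{"gripper": 0,"linear": [0,0,0],"delta_rot": [0,0,0]},{"gripper": -1,"linear": [0,0,0],"delta_rot": [0,0,0]},{"gripper": -1,"linear": [0,0,0],"delta_rot": [0,0,0]},{"gripper": -1,"linear": [0,0,0],"delta_rot": [0,0,0]},{"gripper": -1,"linear": [0,0,0],"delta_rot": [0,0,0]},{"gripper": -1,"linear": [0,0,0],"delta_rot": [0,0,0]}]'

```text
clock: 25.75
position: [0.5302, 0.0942, 0.0343]
ee_rot: [0.0, 0.549, 0.836, 0.0]
contact_force: [0.3, -0.4, -0.2]
width: 0.0855
gripper_force: 0.0
```

Request:
send_rows --increments '[{"gripper": -1,"linear": [0,0,0.03],"delta_rot": [0,0,0]},{"gripper": -1,"linear": [0,0,0.075],"delta_rot": [0,0,0]},{"gripper": -1,"linear": [0,0,0.12],"delta_rot": [0,0,0]},{"gripper": -1,"linear": [0,-0.03,0.15],"delta_rot": [0,0,0]},{"gripper": -1,"linear": [0,-0.075,0.15],"delta_rot": [0,0,0]},{"gripper": -1,"linear": [0,-0.12,0.15],"delta_rot": [0,0,0]},{"gripper": -1,"linear": [0,-0.165,0.15],"delta_rot": [0,0,0]},{"gripper": -1,"linear": [0,-0.21,0.15],"delta_rot": [0,0,0]}]'

```text
clock: 26.55
position: [0.5299, -0.1174, 0.1845]
ee_rot: [0.0, 0.549, 0.836, 0.0]
contact_force: [0.1, 0.5, -0.0]
width: 0.0853
gripper_force: 0.0
```

Request:
send_rows --increments '[{"gripper": -1,"linear": [0,-0.045,0],"delta_rot": [0,0,0]},{"gripper": -1,"linear": [0,-0.09,0],"delta_rot": [0,0,0]},{"gripper": -1,"linear": [0,-0.135,0],"delta_rot": [0,0,0]},{"gripper": -1,"linear": [0,-0.18,0],"delta_rot": [0,0,0]},{"gripper": -1,"linear": [0,-0.21,0],"delta_rot": [0,0,0]},{"gripper": -1,"linear": [0,-0.23,0],"delta_rot": [0,0,0]},{"gripper": -1,"linear": [0,-0.23,0],"delta_rot": [0,0,0]}]'

```text
clock: 27.25
position: [0.53, -0.3482, 0.1838]
ee_rot: [0.0, 0.55, 0.835, -0.0]
contact_force: [0.3, 0.2, -0.8]
width: 0.0852
gripper_force: 0.0
```

```bash
python3 - <<'E'
from rig import optics
import cv2
x,y=110,172
im=optics.get_image("top")["pixels"];cv2.imwrite("pics/t3.png",cv2.resize(im[y:y+105,x:x+140],(784,588),interpolation=cv2.INTER_CUBIC))
E
```

```text
(no output)
```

View pics/t3.png

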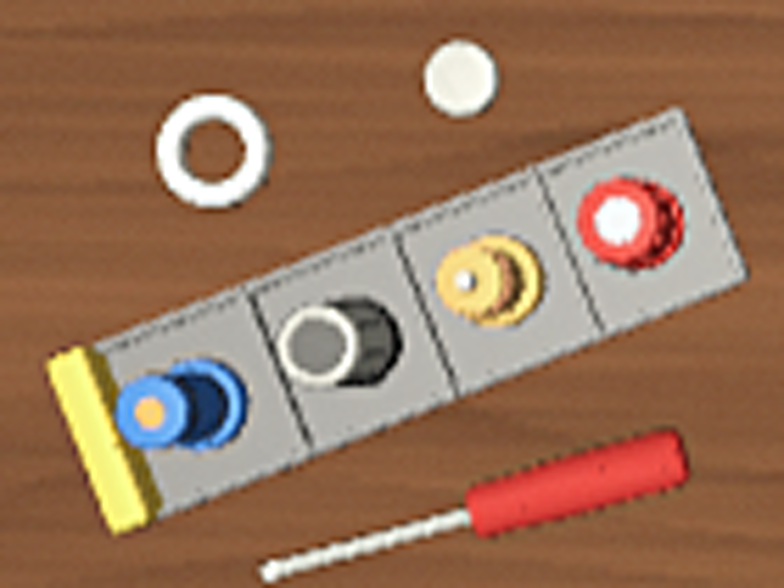

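All four parts stand upright with their feet inside the grey bays. Foot centres from the yellow end are cartridge (207,403), strainer (362,342), bonnet (500,281) and handwheel (640,223). The arm is clear, so I'm handing the job in.

```bash
python3 -c "
from rig import sign_off
print(sign_off())"
```

```text
the job is handed in; nothing more can be done
None
```

All four parts are in the grey rack in reverse order (cartridge, strainer, bonnet, handwheel from the yellow end), all upright in the last top view; the job was handed in at about 27 s with no verdict returned.

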